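# Wind the nib grinder's spring timer

## Robot

A 6-joint arm with a two-finger parallel gripper is mounted at the origin on the work surface. World frame = base frame: x ahead of the robot, y to its left, z up, the work surface at z = 0. Lengths are in m, angles in rad, forces in N, time in s.
With the tool pointing down it reaches from about 0.35 to 0.85 m from the base axis. Payload 8.1 kg.
Tool frame: the origin (TCP) lies on the centre line of the jaws, within the pads' length; the fingertips stand robot.finger_overhang ahead of it and the grasp point (between the pads) lies 5 mm behind it (robot.finger_overhang is the distance from the TCP to the fingertips, in m); z points along the fingers, y is the direction in which the jaws open and shut (so a half turn about z gives the same grasp; the last joint's range is limited). The gripper opens to 93 mm and grips with 3 to 60 N. Pads are 15 mm wide; open, the fingers measure 128 mm over their backs; the gripper's body (75 mm by 188 mm) begins 65 mm behind the grasp point.
Start: joints at [-1.392, 0.13, 1.488, -0, 1.523, -0.085], TCP at [0.156, -0.579, 0.233] pointing down, gripper open.
Joint ranges: [-2.96, 2.96], [-0.89, 2.26], [0.02, 2.5], [-1.34, 4.48], [0, 2.73], [-2.66, 2.66]. Speed limits (rad/s): [2.39, 2.39, 2.79, 3.14, 3.14, 3.14].

## Interface

Orientations are given as a rotation vector (axis times angle).
In Python, from plant import robot gives the robot as it stands. The module is installed in compiled form; this text tells all that it offers.
- The arm moves only by the tool carry_out, never from a script. Its argument "commands" is a list that holds one entry, the list of rows, each a list of 4 numbers: the shift along the tool's x, y, z in cm, then the turn about the tool's z in degrees. In form: [[[tx, ty, tz, roll], ...]]. A call has 1 to 20 rows; each row shifts and turns the commanded pose from where the row before left it, along the tool's axes as they then stand; what a row does not reach is not made up. A row lasts 1/12 s, in which the tool goes at most 41.7 mm and 7.16 degrees, less where a joint would pass 70% of its speed; a pose out of reach is approached as far as the arm can. A call is refused whole if a number of a shift passes 4.17 or a number of a turn 7.16, either way. A call with a gripper value outside its range is refused whole. "claw" is the finger opening in cm, from 0 to 9.3, set as the call begins (left out, the last holds). The fingers move at their own pace and stop on an object; "grip_force" is the grip in N (left out, the last holds). Time passes only in rows, so rows that do not move let the fingers close. It gives the time, the measured TCP pose, the force and the opening at its end, in the units of the state.
- robot.read_state(): the state, without advancing time (a new reading comes with each control period).
- robot.read_camera(name): name is "side" or "top" or "wrist"; returns the picture (420x560x3 uint8, red, green, blue); there is no depth.
- robot.camera_params(name): a dict with "mtx" (3x3 intrinsics, pixels), "R" (3x3) and "t" (3): a world point X has camera coordinates R X + t. Camera axes: x right, y down, z forward; pixel columns grow to the right and rows downward; lengths in m; the calibration is good to about 2 mm. A picture is of the moment at which its call begins: read the wrist's pose just before it. camera_params takes no time and is no camera call; for the wrist camera it gives the pose at the moment of the call.
- robot.close_job(): hands the job in, once; it reports no verdict.
The state is a dict: "t": time; "q": joint angles; "dq": joint speeds; "joint_torque": joint torques, N m; "tool_pos": TCP position; "orientation": TCP orientation; "force": force on the tool from outside, world axes, zero at the start; "wrist_torque": the same for the moment, N m; "opening": finger opening in m.
Only numpy, scipy, OpenCV 4.12 (cv2) and the standard library are available. Lean on these libraries where they do the work, as an engineer would, in place of code of your own. Each camera call takes 0.05 s, during which the arm holds its last target.

## Task

Wind the grinder's spring-driven run timer fully: turn the flat winged key on top of its box clockwise (seen from above) until its pointer comes up to the stop stud, in two or more part turns, letting go of the key completely for a moment between them with the spring about half wound. Leave the round speed knob on the similar box switched off, and do not knock the ink jar.

Things in the scene. Friction and masses are not known exactly. Their poses are not given: they have to be found in the camera images.
- timer_case: Run timer: grey aluminium box 110 x 110 x 60 mm fixed to the bench, left or right of the middle; origin under its centre, z up, x away from the robot within 35 degrees. The key stands on its dark top. Two steel studs 10 mm high, 38 mm from the key's axis, end the sweep: the pointer starts near the stud on its +y side, sweeps past +x over white ticks and meets the -y stud when full.
- wind_key (a joint): Angle of the timer's winding key in rad: 0 run down, 3.0 fully wound (hard stop), growing clockwise seen from above, about the vertical through key_grip. Starts at 0.2 to 0.7. It stays where it is let go (its drag outweighs the spring), so it can be wound in part turns. Turning takes 0.08 N m run down, 0.13 N m full: grip with about 30 N.
- key_grip (a point): Middle of the key's flat steel bow, on its turning axis, 95 mm above the bench. The bow is an upright plate 10 mm thick, 60 mm long (two round lobes, a dark dot in each), from 17 mm below this point to 13 mm above; pinch it here from above. Axes turn with the key: x level along the bow, on the pointer's side (bar low on the key, ending 38 mm from the axis); y through the thickness; z up.
- speed_knob (a joint): Bystander: the round black ribbed knob (52 mm across, 28 mm tall, white line on top) of the motor speed control, on another fixed grey box of the same 110 x 110 x 60 mm on the other side of the robot's centre line. Angle in rad, 0 is off and where it starts, growing clockwise. Leave it at 0.
- ink_jar: Bystander: loose round glass ink jar with a black cap and paper label, 56 mm across, 65 mm tall, standing on the bench between the two boxes; origin at the centre of its underside, z up.

How it is judged:
On the way:
1. the key is let go part wound (between 0.9 and 2.6 rad), the robot not touching the timer for 0.2 s (value of joint wind_key between 0.9 and 2.6 rad and contact force between each of the arm, the fingers and timer_case below 0.1 N), for 0.2 s.
At the end, for the whole second after the job is handed in: The key stands still, let go, at 2.75 rad or more (within 0.25 rad, 14 degrees, of its stop at 3.0); the speed knob is within 0.26 rad of off; the ink jar stands upright within 30 mm of where it was (value of joint wind_key above 2.75 rad and velocity of joint wind_key between -0.1 and 0.1 rad/s and value of joint speed_knob below 0.26 rad and distance of ink_jar from where it was at the start of the episode below 0.03 m and angle between ink_jar's own z axis and vertical below 0.3 rad); the robot touches nothing.
It fails at once if the speed knob is turned on (by more than 0.26 rad) (value of joint speed_knob above 0.26 rad).
It fails at once if the ink jar is knocked over or shoved more than 30 mm (distance of ink_jar from where it was at the start of the episode above 0.03 m or angle between ink_jar's own z axis and vertical above 0.5 rad).
It also fails if it takes over 48 s, if anything falls off the work surface, if the arm or the gripper's body presses on something with over 40 N, if the wrist force passes 120 N, or if a joint passes its speed limit or range.

## Working session

There is one attempt and no reset: what is moved stays moved. The work goes in short steps, Python scripts to look and compute and a tool call to move; the robot and the scene stay as the last step left them, time stands still between calls to the robot, and variables do not carry over. Pictures are saved under pics/ and viewed, and the job is handed in when it is done.

Besides the shell and the picture viewer there is one more tool, called after "Call:" by a JSON object that holds its "name" and its "arguments". carry_out: Moves the arm, as the interface text tells. Its arguments: {"type":"object","properties":{"commands":{"type":"array","items":{"type":"array","items":{"type":"array","items":{"type":"number"}}}},"claw":{"type":"number"},"grip_force":{"type":"number"}},"required":["commands"]}

```bash
mkdir -p pics; python3 - <<'E'
from plant import robot
import cv2
s=robot.read_state();print(s, robot.finger_overhang)
for n in("top","side"):
    cv2.imwrite(f"pics/{n}0.png",robot.read_camera(n)[:,:,::-1]);p=robot.camera_params(n);print(n,p)
E
```

```text
{'t': 0.0, 'q': array([-1.39240700e+00,  1.31119024e-01,  1.48925134e+00, -8.99774114e-06,
        1.52301439e+00, -8.54008175e-02]), 'dq': array([ 9.63631637e-04,  8.31004863e-06,  7.09376553e-04, -2.36644067e-03,
        1.26117544e-03, -2.94276529e-04]), 'joint_torque': array([ 1.92094383e-03, -5.59841716e+01, -4.91758204e+01,  7.69483997e-02,
        3.54278809e-02, -1.42988692e-04]), 'tool_pos': array([ 0.15636734, -0.57871088,  0.23162795]), 'orientation': array([-3.11253189e+00, -4.12925549e-01,  1.44854400e-04]), 'force': array([-0.02726002, -0.42377416,  0.12565145]), 'wrist_torque': array([-0.03344494,  0.02189084, -0.05433949]), 'opening': 0.09277585217594209} 0.014
top {'mtx': array([[504.12355493,   0.        , 278.91444889],
       [  0.        , 504.12355493, 219.21502227],
       [  0.        ,   0.        ,   1.        ]]), 'R': array([[ 0.02770441, -0.99909681,  0.03221838],
       [-0.99097359, -0.03167973, -0.13026029],
       [ 0.13116331, -0.02831878, -0.99095622]]), 't': array([-0.03649847,  0.55792475,  0.99460736])}
side {'mtx': array([[502.65818484,   0.        , 284.44307119],
       [  0.        , 502.65818484, 199.8589692 ],
       [  0.        ,   0.        ,   1.        ]]), 'R': array([[-0.81898584, -0.57356521,  0.01688622],
       [-0.3741037 ,  0.51140098, -0.77363781],
       [ 0.43509611, -0.6399156 , -0.63340303]]), 't': array([0.44591292, 0.26674267, 0.72303461])}
```

View pics/top0.png

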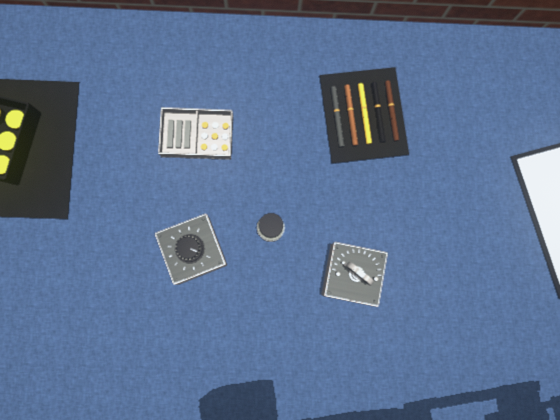

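View pics/side0.png

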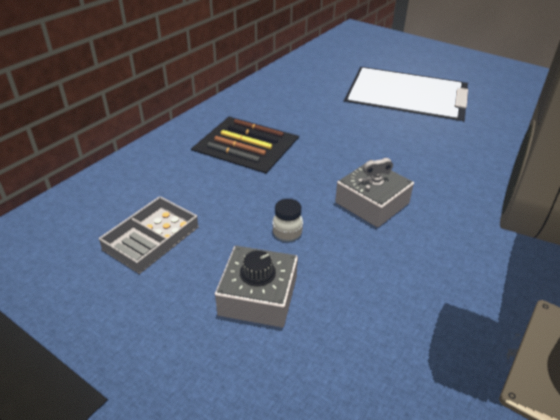

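The timer is at about (356,273) in the top picture, with the knob box at (190,249) and the jar at (271,227). I'll enlarge the timer.

```bash
python3 - <<'E'
import cv2
a=cv2.imread("pics/top0.png")[230:320,310:400];cv2.imwrite("pics/t1.png",cv2.resize(a,(720,720)[:2],interpolation=cv2.INTER_CUBIC)[:600])
a=cv2.imread("pics/side0.png")[145:230,325:425];cv2.imwrite("pics/s1.png",cv2.resize(a,None,fx=7,fy=7,interpolation=cv2.INTER_CUBIC))
E
cat > h.py <<'E'
import numpy as np
from plant import robot
def ray(name,u,v,z,p=None):
    p=p or robot.camera_params(name)
    d=np.linalg.inv(p["mtx"])@[u,v,1.]; R=p["R"]; c=-R.T@p["t"]; d=R.T@d
    return c+d*(z-c[2])/d[2]
def proj(name,X,p=None):
    p=p or robot.camera_params(name); c=p["mtx"]@(p["R"]@np.array(X)+p["t"]); return c[:2]/c[2]
E
```

```text
(no output)
```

View pics/t1.png

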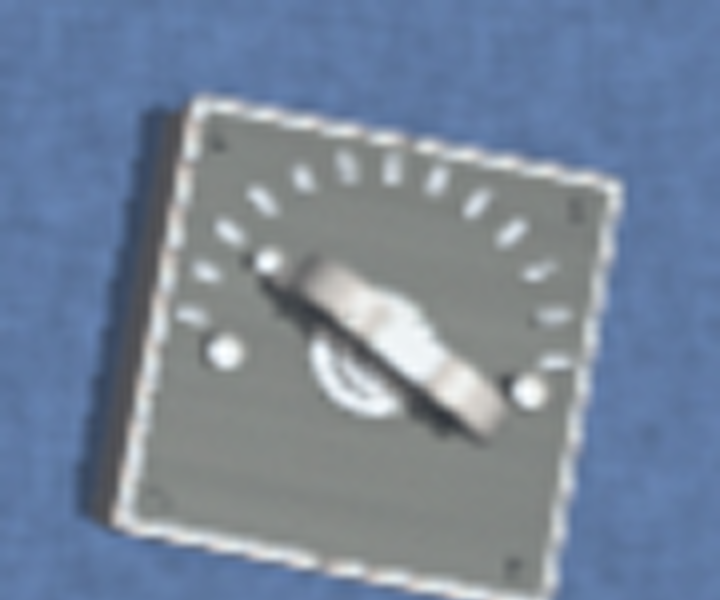

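View pics/s1.png

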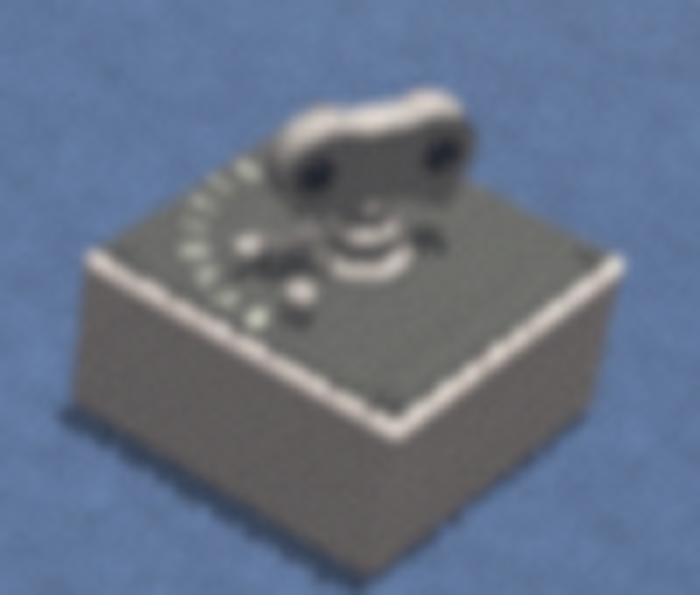

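```bash
python3 - <<'E'
from h import *
f=lambda u,v,z:ray("top",310+(u-3.5)/8,230+(v-3.5)/8,z)
C=[f(u,v,.06) for u,v in((198,102),(616,187),(546,595),(120,522))]
for c in C:print(c)
c=np.mean(C,0);print("ctr",c)
dx=(C[0]+C[1]-C[2]-C[3]);print("yaw",np.degrees(np.arctan2(dx[1],dx[0])))
yaw=np.arctan2(dx[1],dx[0])
S=[f(224,352,.07),f(528,392,.07)];print(S,np.mean(S,0),np.linalg.norm(S[0]-S[1]))
P=f(268,262,.07)
for n,q in(("s1",S[0]),("s2",S[1]),("ptr",P)):
    d=q-c;print(n,np.linalg.norm(d[:2]),np.degrees(np.arctan2(d[1],d[0])))
B=[f(325,272,.108),f(492,415,.108)];print("bow",B,np.mean(B,0));d=B[0]-B[1];print(np.degrees(np.arctan2(d[1],d[0])))
g=lambda u,v,z:ray("side",325+(u-3)/7,145+(v-3)/7,z)
print("side bow top mid",g(375,112,.108))
print("side ring ctr", g(370,255,.064))
print(proj("top",list(c[:2])+[.108]))
print("jar",ray("top",271,226,.065))
K=ray("top",190,249,.088);print("knob",K)
E
```

```text
[ 0.51279159 -0.13103952  0.06      ]
[ 0.49470943 -0.2360434   0.06      ]
[ 0.39371033 -0.21865685  0.06      ]
[ 0.40863132 -0.1131673   0.06      ]
ctr [ 0.45246067 -0.17472677  0.06      ]
yaw -9.751613811844082
[array([ 0.45067308, -0.13684825,  0.07      ]), array([ 0.44304609, -0.21183355,  0.07      ])] [ 0.44685958 -0.1743409   0.07      ] 0.07537218925050414
s1 0.03792067624540317 92.70193842627206
s2 0.038282474547187875 -104.23644638918466
ptr 0.03415194969873305 53.05593309741721
bow [array([ 0.46912125, -0.15496865,  0.108     ]), array([ 0.4366678, -0.1948151,  0.108    ])] [ 0.45289452 -0.17489188  0.108     ]
50.83847250387912
side bow top mid [ 0.45058841 -0.17579981  0.108     ]
side ring ctr [ 0.44384367 -0.17242351  0.064     ]
[360.51940397 272.7136914 ]
jar [ 0.54098233 -0.00370086  0.065     ]
knob [0.48895477 0.15062071 0.088     ]
```

Call:
{"name": "carry_out", "arguments": {"commands": [[[2.79,-2.23,0,0],[2.79,-2.23,0,0],[2.79,-2.23,0,0],[2.79,-2.23,0,0],[2.79,-2.23,0,0],[2.79,-2.23,0,0],[2.79,-2.23,0,0],[2.79,-2.23,0,0],[2.79,-2.23,0,0],[2.79,-2.23,0,0],[2.79,-2.23,0,0],[2.79,-2.23,0,0],[2.79,-2.23,0,0],[2.79,-2.23,0,0],[0,0,0,-7],[0,0,0,-7],[0,0,0,-7],[0,0,0,-7],[0,0,0,-7],[0,0,0,0]]], "claw": 5, "grip_force": 30}}

```text
t: 1.77
tool_pos: [0.4519, -0.1758, 0.2322]
orientation: [-2.841, -1.339, 0.001]
force: [0.2, -0.2, 0.4]
opening: 0.05
```

```bash
cat >> h.py <<'E'
from scipy.spatial.transform import Rotation as Ro
AX=np.array([.4525,-.1748])
def rep(ax=AX):
    s=robot.read_state();R=Ro.from_rotvec(s["orientation"]).as_matrix()
    print("t",s["t"],"pos",s["tool_pos"].round(4),"xyaw",np.degrees(np.arctan2(R[1,0],R[0,0])).round(2),"q6",np.degrees(s["q"][5]).round(1),"open",s["opening"].round(4),"F",s["force"].round(1),"T",s["wrist_torque"].round(2),"zax",R[:,2].round(3))
    d=np.r_[ax,s["tool_pos"][2]]-s["tool_pos"];print("to axis, tool cm",(R.T@d*100).round(2))
E
python3 - <<'E'
from h import *
import cv2
rep()
p=robot.camera_params("wrist")
cv2.imwrite("pics/w1.png",robot.read_camera("wrist")[:,:,::-1])
np.savez("w1.npz",**p)
for z in(.06,.07,.108):print(proj("wrist",[.4525,-.1748,z],p))
E
```

```text
Traceback (most recent call last):
  File "h.py", line 13, in rep
    print("t",s["t"],"pos",s["tool_pos"].round(4),"xyaw",np.degrees(np.arctan2(R[1,0],R[0,0])).round(2),"q6",np.degrees(s["q"][5]).round(1),"open",s["opening"].round(4),"F",s["force"].round(1),"T",s["wrist_torque"].round(2),"zax",R[:,2].round(3))
                                                                                                                                                   ^^^^^^^^^^^^^^^^^^
AttributeError: 'float' object has no attribute 'round'
```

```bash
sed -i 's/s\["opening"\].round(4)/round(s["opening"],4)/' h.py
python3 - <<'E'
from h import *
import cv2
rep()
p=robot.camera_params("wrist")
cv2.imwrite("pics/w1.png",robot.read_camera("wrist")[:,:,::-1])
np.savez("w1.npz",**p)
for z in(.06,.07,.108):print(proj("wrist",[.4525,-.1748,z],p))
E
```

```text
t 1.7667 pos [ 0.4519 -0.1758  0.2322] xyaw 50.47 q6 12.2 open 0.05 F [ 0.2 -0.2  0.4] T [-0.03 -0.04  0.01] zax [-0.001  0.    -1.   ]
to axis, tool cm [ 0.11 -0.02 -0.  ]
[280.24631307 195.93521447]
[280.2171699  198.27239842]
[280.08868663 208.57632302]
```

View pics/w1.png

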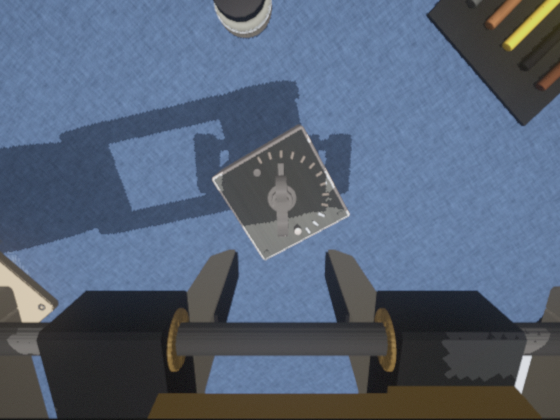

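The wrist view shows the key upright in the image at about (282,198), close to the predicted axis at (280,208). I'll enlarge it to refine.

```bash
python3 - <<'E'
import cv2
a=cv2.imread("pics/w1.png")[140:250,215:350];cv2.imwrite("pics/w1b.png",cv2.resize(a,None,fx=5,fy=5,interpolation=cv2.INTER_CUBIC))
E
```

```text
(no output)
```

View pics/w1b.png

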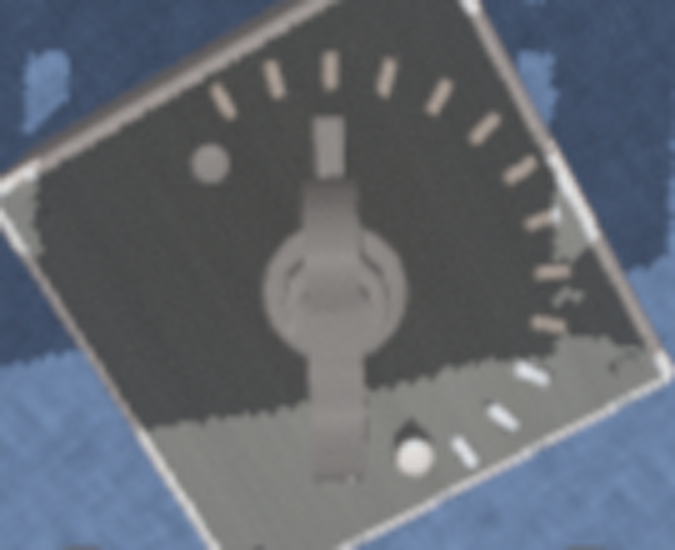

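```bash
python3 - <<'E'
from h import *
p=dict(np.load("w1.npz"))
f=lambda u,v,z:ray("w",215+(u-2)/5,140+(v-2)/5,z,p)
a=f(330,190,.108);b=f(338,480,.108);print(a,b,(a+b)/2);d=a-b;print(np.degrees(np.arctan2(d[1],d[0])),np.linalg.norm(d))
a=f(329,118,.075);print(a);c=f(335,295,.062);print(c);d=a-c;print(np.degrees(np.arctan2(d[1],d[0])))
s=[f(211,163,.07),f(414,456,.07)];print(s)
rep((f(334,335,.108)[:2]))
E
```

```text
[ 0.4709946  -0.15317823  0.108     ] [ 0.43728268 -0.19625971  0.108     ] [ 0.45413864 -0.17471897  0.108     ]
51.95626958562343 0.05470381316194374
[ 0.47593689 -0.14680072  0.075     ]
[ 0.4520788  -0.17754729  0.062     ]
52.18998606601045
[array([ 0.45158882, -0.1392177 ,  0.07      ]), array([ 0.44390408, -0.21364268,  0.07      ])]
t 1.8167 pos [ 0.4519 -0.1758  0.2322] xyaw 50.01 q6 12.7 open 0.05 F [-0.1 -0.4 -0.1] T [-0.03 -0.09 -0.01] zax [-0.001  0.    -1.   ]
to axis, tool cm [ 0.3   0.09 -0.  ]
```

Call:
{"name": "carry_out", "arguments": {"commands": [[[0.15,0.05,0,-2],[0,0,2,0],[0,0,2,0],[0,0,2,0],[0,0,2,0],[0,0,2,0],[0,0,2,0],[0,0,1,0],[0,0,1,0],[0,0,0,0],[0,0,0,0]]]}}

```text
t: 2.73
tool_pos: [0.4535, -0.1752, 0.0928]
orientation: [-2.823, -1.378, 0.0]
force: [-0.0, 0.2, -0.2]
opening: 0.0499
```

```bash
python3 - <<'E'
from h import *
import cv2
rep()
for n in("wrist","side"):
    p=robot.camera_params(n);a=robot.read_camera(n)[:,:,::-1]
    if n=="side": a=cv2.resize(a[100:250,290:490],None,fx=4,fy=4,interpolation=cv2.INTER_CUBIC)
    cv2.imwrite(f"pics/{n}2.png",a)
E
```

```text
t 2.7333 pos [ 0.4535 -0.1752  0.0928] xyaw 52.04 q6 10.8 open 0.0499 F [-0.   0.2 -0.2] T [ 0.01 -0.06 -0.01] zax [-0.  0. -1.]
to axis, tool cm [-0.03 -0.11  0.  ]
```

View pics/wrist2.png

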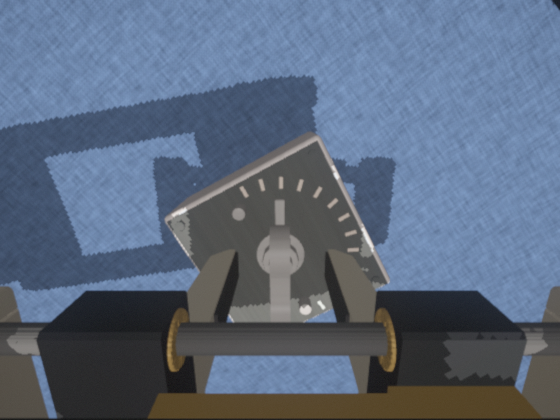

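View pics/side2.png

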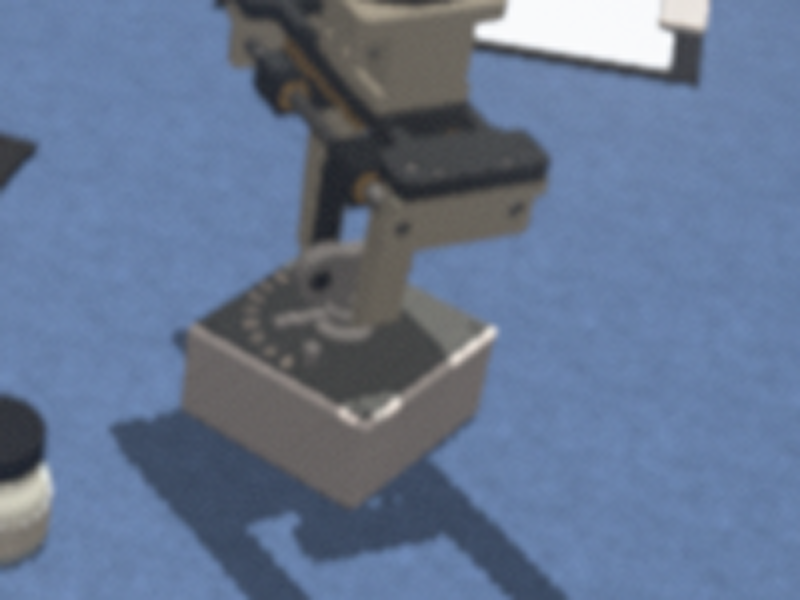

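The key at column 281 lies midway between the fingers (237 and 326) and is parallel to them. I'll close on it.

Call:
{"name": "carry_out", "arguments": {"commands": [[[0,0,0,0],[0,0,0,0],[0,0,0,0],[0,0,0,0],[0,0,0,0],[0,0,0,0],[0,0,0,0],[0,0,0,0],[0,0,0,0]]], "claw": 0, "grip_force": 30}}

```text
t: 3.58
tool_pos: [0.453, -0.1748, 0.0927]
orientation: [-2.821, -1.38, 0.001]
force: [-4.3, 4.0, 6.0]
opening: 0.0101
```

```bash
python3 -c "
from h import *
rep()"
```

```text
t 3.5833 pos [ 0.453  -0.1748  0.0927] xyaw 52.12 q6 10.7 open 0.0101 F [-4.3  4.   6. ] T [0.42 0.78 0.06] zax [-0.001  0.001 -1.   ]
to axis, tool cm [-0.03 -0.04  0.  ]
```

Call:
{"name": "carry_out", "arguments": {"commands": [[[0,-0.06,0,2],[0,0,0,5],[0,0,0,5],[0,0,0,5],[0,0,0,5],[0,0,0,5],[0,0,0,5],[0,0,0,5]]]}}

```text
t: 4.25
tool_pos: [0.4536, -0.1757, 0.0929]
orientation: [3.113, 0.406, 0.002]
force: [1.9, -2.9, -0.4]
opening: 0.0097
```

```bash
python3 -c "
from h import *
rep()"
```

```text
t 4.25 pos [ 0.4536 -0.1757  0.0929] xyaw 14.87 q6 48.0 open 0.0097 F [ 1.9 -2.9 -0.4] T [-0.64 -0.1   0.14] zax [ 0.001 -0.002 -1.   ]
to axis, tool cm [-0.08 -0.11 -0.  ]
```

Call:
{"name": "carry_out", "arguments": {"commands": [[[0,0,0,5],[0,0,0,5],[0,0,0,5],[0,0,0,5],[0,0,0,5],[0,0,0,5],[0,0,0,5],[0,0,0,0],[0,0,0,0]]]}}

```text
t: 5.0
tool_pos: [0.4535, -0.1767, 0.093]
orientation: [3.091, -0.544, 0.003]
force: [1.1, -8.3, -2.1]
opening: 0.0098
```

```bash
python3 -c "
from h import *
rep()"
```

```text
t 5.0 pos [ 0.4535 -0.1767  0.093 ] xyaw -19.95 q6 82.8 open 0.0098 F [ 1.1 -8.3 -2.1] T [-1.28 -0.   -0.07] zax [ 0.001 -0.003 -1.   ]
to axis, tool cm [-0.16 -0.14 -0.  ]
```

Call:
{"name": "carry_out", "arguments": {"commands": [[[0,0,0,0],[0,0,0,0],[0,0,0,0],[0,0,0,0],[0,0,0,0],[0,0,0,0],[0,0,0,0],[0,0,0,0],[0,0,0,0],[0,0,0,0]]], "claw": 5}}

```text
t: 5.83
tool_pos: [0.453, -0.1748, 0.0926]
orientation: [-3.094, 0.542, 0.0]
force: [-0.2, 0.3, 0.5]
opening: 0.05
```

```bash
python3 - <<'E'
from h import *
import cv2
rep()
n="wrist";cv2.imwrite("pics/wrist3.png",robot.read_camera(n)[:,:,::-1])
E
```

```text
t 5.8333 pos [ 0.453  -0.1748  0.0926] xyaw -19.88 q6 82.7 open 0.05 F [-0.2  0.3  0.5] T [0.02 0.05 0.01] zax [-0.  0. -1.]
to axis, tool cm [-0.04  0.02  0.  ]
```

View pics/wrist3.png

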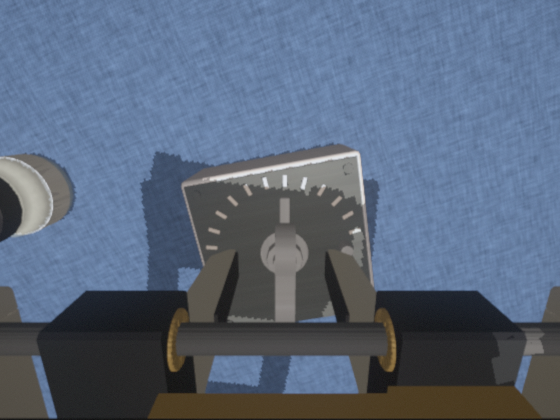

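The key has been let go at about 1.7 rad, with contact force near zero. The grip forces refine the axis to about (0.452, -0.176). Next I'll lift, turn the hand back 180° and re-grip.

Call:
{"name": "carry_out", "arguments": {"commands": [[[0,0,-2.5,0],[0,0,-2.5,0],[0,0,0,-7],[0,0,0,-7],[0,0,0,-7],[0,0,0,-7],[0,0,0,-7],[0,0,0,-7],[0,0,0,-7],[0,0,0,-7],[0,0,0,-7],[0,0,0,-7],[0,0,0,-7],[0,0,0,-7],[0,0,0,-7],[0,0,0,-7],[0,0,0,-7],[0,0,0,-7],[0,0,0,-7],[0,0,0,-7]]]}}

```text
t: 7.55
tool_pos: [0.453, -0.1748, 0.1426]
orientation: [-1.881, -2.517, -0.0]
force: [1.3, 0.3, 0.0]
opening: 0.0499
```

Call:
{"name": "carry_out", "arguments": {"commands": [[[0,0,0,-7],[0,0,0,-7],[0,0,0,-7],[0,0,0,-7],[0,0,0,-7],[0,0,0,-7],[0,0,0,-7],[0,0,0,-5],[0,0,0,0],[0,0,0,0],[0,0,0,0]]]}}

```text
t: 8.47
tool_pos: [0.453, -0.1748, 0.1426]
orientation: [0.547, 3.094, 0.0]
force: [-0.5, -0.2, 0.2]
opening: 0.05
```

```bash
python3 - <<'E'
from h import *
import cv2
rep((.452,-.1762))
n="wrist";p=robot.camera_params(n);np.savez("w4.npz",**p);a=robot.read_camera(n)[:,:,::-1]
print(proj(n,[.452,-.1762,.108],p))
cv2.imwrite("pics/wrist4.png",cv2.resize(a[130:330,160:400],None,fx=3,fy=3,interpolation=cv2.INTER_CUBIC))
E
```

```text
t 8.4667 pos [ 0.453  -0.1748  0.1426] xyaw 159.94 q6 -97.1 open 0.05 F [-0.5 -0.2  0.2] T [ 0.01 -0.15  0.02] zax [ 0.  0. -1.]
to axis, tool cm [ 0.05 -0.17 -0.  ]
[279.93824859 248.15449427]
```

View pics/wrist4.png

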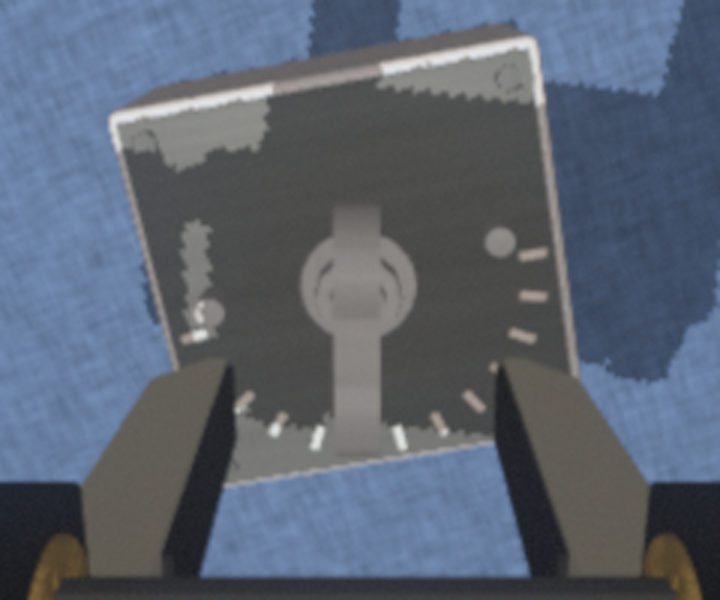

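The key is upright in the image. It sits about 3 px left of the finger midline, which agrees with the computed -1.7 mm shift.

Call:
{"name": "carry_out", "arguments": {"commands": [[[0.05,-0.17,0,0],[0,0,1.5,0],[0,0,1.5,0],[0,0,1,0],[0,0,1,0],[0,0,0,0],[0,0,0,0]]]}}

```text
t: 9.1
tool_pos: [0.4515, -0.176, 0.0922]
orientation: [-0.543, -3.093, -0.001]
force: [-0.3, -0.1, 1.0]
opening: 0.0498
```

Call:
{"name": "carry_out", "arguments": {"commands": [[[0,0,0,0],[0,0,0,0],[0,0,0,0],[0,0,0,0],[0,0,0,0],[0,0,0,0],[0,0,0,0],[0,0,0,0],[0,0,0,0]]], "claw": 0, "grip_force": 30}}

```text
t: 9.85
tool_pos: [0.4521, -0.1763, 0.093]
orientation: [0.542, 3.094, -0.0]
force: [-1.4, 0.4, 3.9]
opening: 0.01
```

```bash
python3 -c "
from h import *
rep((.452,-.1762))"
```

```text
t 9.85 pos [ 0.4521 -0.1763  0.093 ] xyaw 160.11 q6 -97.5 open 0.01 F [-1.4  0.4  3.9] T [ 0.18  0.03 -0.09] zax [ 0. -0. -1.]
to axis, tool cm [ 0.01  0.01 -0.  ]
```

Call:
{"name": "carry_out", "arguments": {"commands": [[[0,0,0,3],[0,0,0,5],[0,0,0,5],[0,0,0,5],[0,0,0,5],[0,0,0,5],[0,0,0,5],[0,0,0,5],[0,0,0,5],[0,0,0,5],[0,0,0,5],[0,0,0,5],[0,0,0,5],[0,0,0,5],[0,0,0,3],[0,0,0,0]]]}}

```text
t: 11.18
tool_pos: [0.4519, -0.1765, 0.093]
orientation: [2.241, 2.201, -0.001]
force: [-4.1, -0.0, 5.9]
opening: 0.0099
```

```bash
python3 -c "
from h import *
rep((.452,-.1762))"
```

```text
t 11.1833 pos [ 0.4519 -0.1765  0.093 ] xyaw 88.97 q6 -26.3 open 0.0099 F [-4.1 -0.   5.9] T [-0.14  0.5  -0.02] zax [-0. -0. -1.]
to axis, tool cm [ 0.03  0.01 -0.  ]
```

Call:
{"name": "carry_out", "arguments": {"commands": [[[0,0,0,1],[0,0,0,1],[0,0,0,1],[0,0,0,1],[0,0,0,0]]]}}

```text
t: 11.6
tool_pos: [0.4519, -0.1766, 0.0931]
orientation: [2.312, 2.126, -0.001]
force: [-3.8, -0.8, 5.7]
opening: 0.0101
```

```bash
python3 -c "
from h import *
rep((.452,-.1762))"
```

```text
t 11.6 pos [ 0.4519 -0.1766  0.0931] xyaw 85.21 q6 -22.6 open 0.0101 F [-3.8 -0.8  5.7] T [-0.2   0.55  0.53] zax [-0.    -0.001 -1.   ]
to axis, tool cm [ 0.04  0.01 -0.  ]
```

The wrist moment jumped to 0.53 N m, so the key is at the stop. I'll release and lift away.

Call:
{"name": "carry_out", "arguments": {"commands": [[[0,0,0,0],[0,0,0,0],[0,0,0,0],[0,0,0,0],[0,0,0,0],[0,0,0,0],[0,0,0,0],[0,0,0,0],[0,0,-2,0],[0,0,-3,0],[0,0,-3,0],[0,0,-3,0],[0,0,-3,0],[0,0,0,0],[0,0,0,0]]], "claw": 5}}

```text
t: 12.85
tool_pos: [0.4532, -0.1769, 0.235]
orientation: [2.311, 2.122, 0.003]
force: [-0.3, -0.3, 0.7]
opening: 0.05
```

```bash
python3 - <<'E'
from h import *
import cv2
rep((.452,-.1762))
n="wrist";p=robot.camera_params(n);np.savez("w5.npz",**p);a=robot.read_camera(n)[:,:,::-1]
cv2.imwrite("pics/wrist5.png",cv2.resize(a[130:280,190:370],None,fx=4,fy=4,interpolation=cv2.INTER_CUBIC))
cv2.imwrite("pics/side5.png",robot.read_camera("side")[:,:,::-1])
E
```

```text
t 12.85 pos [ 0.4532 -0.1769  0.235 ] xyaw 85.12 q6 -22.5 open 0.05 F [-0.3 -0.3  0.7] T [-0.09 -0.06 -0.01] zax [ 0.004 -0.002 -1.   ]
to axis, tool cm [ 0.06 -0.13 -0.  ]
```

View pics/wrist5.png

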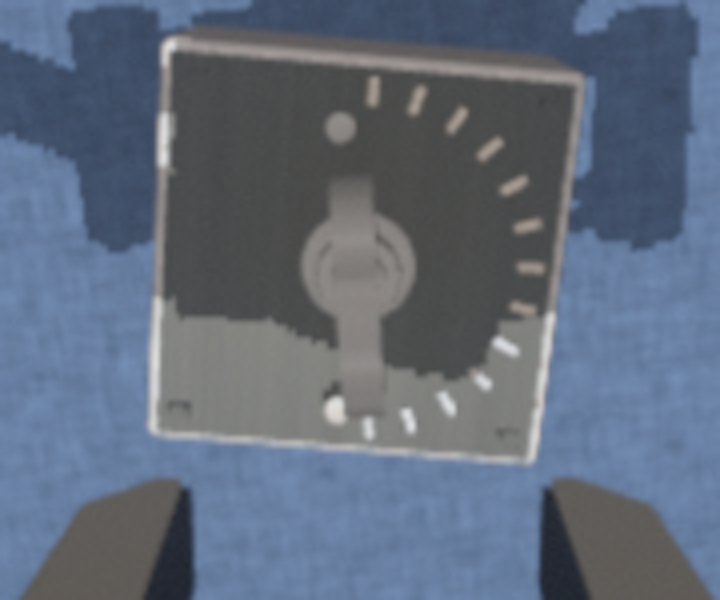

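View pics/side5.png

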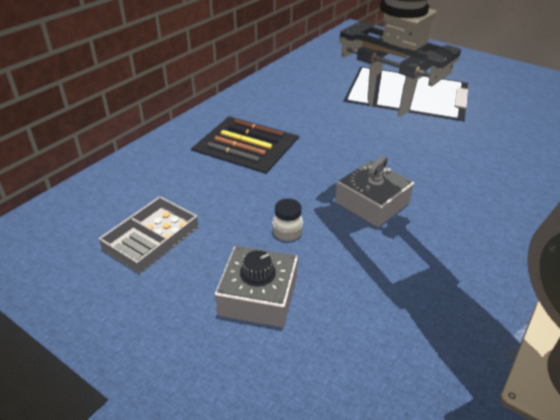

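The bow has ended at the stud, but it hides the pointer. I'll turn the hand round to see it, since there is plenty of time.

Call:
{"name": "carry_out", "arguments": {"commands": [[[0,0,0,7],[0,0,0,7],[0,0,0,7],[0,0,0,7],[0,0,0,7],[0,0,0,7],[0,0,0,7],[0,0,0,7],[0,0,0,7],[0,0,0,7],[0,0,0,7],[0,0,0,7],[0,0,0,7],[0,0,0,7],[0,0,0,7],[0,0,0,7],[0,0,0,7],[0,0,0,7],[0,0,0,7],[0,0,0,0]]]}}

```text
t: 14.62
tool_pos: [0.451, -0.1757, 0.2304]
orientation: [-2.867, 1.283, 0.006]
force: [0.1, -0.4, -0.7]
opening: 0.0498
```

```bash
python3 - <<'E'
from h import *
import cv2
rep((.452,-.1762))
n="wrist";p=robot.camera_params(n);np.savez("w6.npz",**p);a=robot.read_camera(n)[:,:,::-1]
cv2.imwrite("pics/wrist6.png",cv2.resize(a[130:280,190:370],None,fx=4,fy=4,interpolation=cv2.INTER_CUBIC))
E
```

```text
t 14.6167 pos [ 0.451  -0.1757  0.2304] xyaw -48.23 q6 110.9 open 0.0498 F [ 0.1 -0.4 -0.7] T [ 0.14 -0.01 -0.02] zax [-0.003  0.002 -1.   ]
to axis, tool cm [ 0.1  -0.04 -0.  ]
```

View pics/wrist6.png

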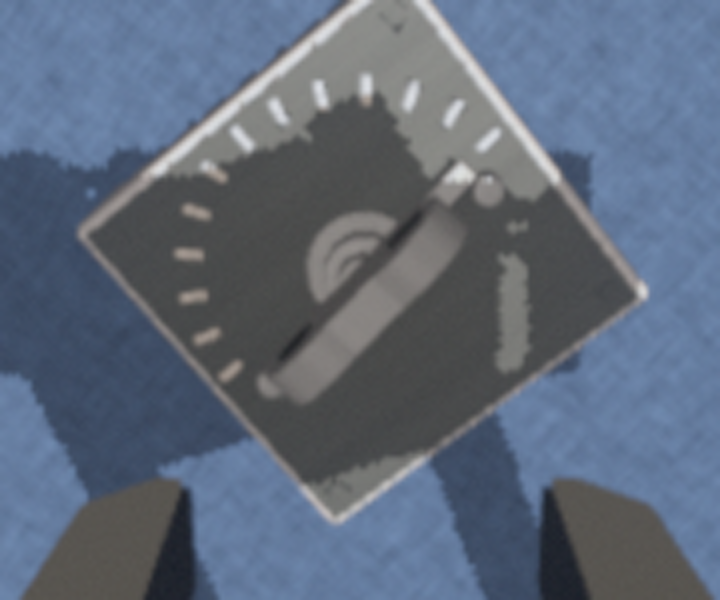

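The pointer tip (460,172) sits against the stop stud (488,190). The hand is clear, so I'm handing in.

```bash
python3 -c "
from plant import robot
print(robot.close_job())"
```

```text
the job is handed in; nothing more can be done
None
```

The timer is wound up to its stop, and I handed the job in at about 15 s of the 48 s allowed. It was done in two part turns:

- **First turn:** I wound the key about 72°, to roughly 1.7 rad. I then let go completely: the fingers were open and clear for about 3 s while the hand turned back 180° for a new grip.
- **Second turn:** I wound a further 75° or so, until the wrist moment jumped to about 0.5 N m, which means the hard stop. I then released the key and lifted clear.

**Last checks:** the wrist picture shows the pointer right beside the stop stud, and I estimate the key at about 2.94 rad. The tool force was about zero. In the side picture taken after the final lift, the speed knob and ink jar looked unmoved.

**Small disagreements:**
- The cameras' first estimate of the key's axis was about 1.5 mm off. I corrected it from how the arm settled once it had gripped the key.
- The bow ended about 2–3° short of the last commanded hand angle, which suggests a little twist in the grip at the stop.
- The box edges put the timer's heading at about -10°, while the line between the studs put it at about -6°. This leaves the 2.94 rad figure uncertain by about 0.07 rad.

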